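Set a slat on the bench hook for sawing

ROBOT

A 6-joint arm with a two-finger parallel gripper is mounted at the origin on the work surface. World frame = base frame: x ahead of the robot, y to its left, z up, the work surface at z = 0. Lengths are in m, angles in rad, forces in N, time in s.
With the tool pointing down it reaches from about 0.3 to 0.875 m from the base axis. Payload 6.4 kg.
Tool frame: the origin (TCP) lies on the centre line of the jaws, within the pads' length; the fingertips stand 25 mm ahead of it and the grasp point (between the pads) lies 6 mm ahead of it; y points along the fingers, x is the direction in which the jaws open and shut, and the axes are right-handed (so a half turn about y gives the same grasp; the last joint's range is limited). The gripper opens to 85 mm and grips with 20 to 120 N. Pads are 22 mm wide; open, the fingers measure 114 mm over their backs; the gripper's body (76 mm by 85 mm) begins 54 mm behind the grasp point. The pads swing forward as they close: fully open they stand 13 mm farther back than shut.
Start: joints at [-1.383, 0.181, 1.607, -0, 1.354, -0.206], TCP at [0.221, -0.531, 0.236] pointing down, gripper open.
Joint ranges: [-2.99, 2.99], [-0.89, 2.07], [0.3, 2.58], [-1.14, 4.28], [0, 2.63], [-3.12, 3.12]. Speed limits (rad/s): [2.57, 2.57, 3.01, 3.14, 3.14, 3.14].

INTERFACE

Orientations are given as a unit quaternion [x, y, z, w].
In Python, from plant import observe, camera, finish_job gives the robot as it stands.
- The arm moves only by the tool jog_arm, never from a script. Its argument "motion" is a list that holds one entry, the list of rows, each a list of 7 numbers: the shift along the tool's x, y, z in mm, then the turn, a rotation vector about the tool's x, y, z in rad, then the gripper command: -1 is fully open, 1 is shut, values between are in proportion. In form: [[[x, y, z, rx, ry, rz, claw], ...]]. A call has 1 to 8 rows; each row shifts and turns the pose as measured when the row begins, along the tool's axes as they then stand; what a row does not reach is not made up. A row lasts 1/10 s, in which the tool goes at most 50 mm and 8.59 degrees, less where a joint would pass 70% of its speed; a pose out of reach is approached as far as the arm can. A call with a gripper value outside its range is refused whole. The fingers move at their own pace and stop on an object; "newtons" is the grip in N (left out, the last holds). Time passes only in rows, so rows that do not move let the fingers close. It gives the time, the measured TCP pose, the force and the opening at its end, in the units of the state.
- observe(): the state, without advancing time (a new reading comes with each control period).
- camera(name): name is "scene" or "top"; returns a dict with "frame" (400x640x3 uint8, red, green, blue), "camera_matrix" (3x3 intrinsics, pixels), "dist_coeffs" ([k1, k2, p1, p2, k3] as OpenCV has them; the pictures are not rectified), "R" (3x3) and "t" (3): a world point X has camera coordinates R X + t. Camera axes: x right, y down, z forward; pixel columns grow to the right and rows downward; lengths in m; the calibration is good to about 2 mm. A picture is of the moment at which its call begins. There is no depth.
- finish_job(): hands the job in, once; it reports no verdict.
The state is a dict: "time_s": time; "joint_positions": joint angles; "joint_vel": joint speeds; "tau": joint torques, N m; "eef_pos": TCP position; "orientation": TCP orientation; "wrist_force": force on the tool from outside, world axes, zero at the start; "wrist_torque": the same for the moment, N m; "finger_gap": finger opening in m.
Only numpy, scipy, OpenCV 4.12 (cv2) and the standard library are available. Lean on these libraries where they do the work, as an engineer would, in place of code of your own. Each camera call takes 0.05 s, during which the arm holds its last target. There are 200 camera calls.

TASK

Set the thin pine slat on the bench hook ready for sawing: with the fingertips, slide it back until its long edge is flush against the dark fence on the robot's side, and out over the hook's left-hand side (as seen from the robot) until its pencil line stands about 5 mm outside that side, with the hatched waste end overhanging. Keep the slat flat on the hook the whole time, never picking it up, then let go of it and take the hand away. Leave the saw, the try square, the mallet and the glue bottle where they are.

Things in the scene. Friction and masses are not known exactly. Their poses are not given: they have to be found in the camera images.
- hook: Wooden bench hook (sawing board), fixed, does not move when pushed: brown base board 275 mm (x) by 200 mm (y), 18 mm thick, flat on the bench, its dark cleat hooked over the bench edge farthest from the robot. Origin on the bench surface (z = 0) at that bench edge, half-way along the 200 mm; axes parallel to the world's. The base spans x = -250 to +25 mm and y = -100 to +100 mm; its top is at z = 18 mm.
- hook_corner (a point): Point on the hook's base top where the fence's working face meets the hook's left-hand side: x = -220, y = +100, z = 18 mm from the hook's origin. The dark fence (30 mm thick, 22 mm high above the base, 200 mm long) runs from here along -y, on the robot's side; its working face looks to +x. The slat must hang over the side at this point's y.
- slat: Thin pine slat, loose, lying flat on the hook's base: 45 mm wide (its x), 200 mm long (its y), 8 mm thick, about 50 g. Origin at the centre of its underside; +y points to its hatched waste end. When set, its x axis is square to the fence.
- cut_line (a point): Pencil line squared across the slat (2.5 mm wide, dark), 45 mm from the +y end; beyond it the waste end is marked with three slanting pencil strokes. The point is on the line, at mid-width, on the top face: 55 mm along +y from the slat's origin and 8 mm up.
- saw: Tenon saw lying on its side on the bench to the left of the hook, leave alone: about 365 mm long, 110 mm wide, 30 mm high. Origin on the bench in the middle of its dark handle; +x points along the blade to the toe, 300 mm away, roughly towards the robot's side of the bench.
- square: Try square lying flat on the bench just to the right of the hook, leave alone: wooden stock 110 mm (its x) by 30 mm by 14 mm high, origin under the stock's centre; thin steel blade reaches 165 mm along its +y, which points roughly towards the robot's side of the bench.
- mallet: Carver's round wooden mallet standing on its head on the bench to the right of the hook, leave alone: head 92 mm across, 236 mm tall overall, handle upwards. Origin at the centre of its underside.
- glue: White glue bottle with a red cap standing on the bench to the right of the hook, leave alone: 60 mm across, 165 mm tall. Origin at the centre of its underside.
Things that resemble listed ones, but are neither listed nor needed, are in the scene too. There is more than one size of the slat; the one meant has the size given above.

How it is judged:
By the outcome, as a careful person would: the job done as asked, in the order asked, and still so for the second after the job is handed in, with the robot touching nothing.
It also fails if it takes over 51 s, if anything falls off the work surface, if the arm or the gripper's body presses on something with over 40 N, if the wrist force passes 120 N, or if a joint passes its speed limit or range.

## Working session

There is one attempt and no reset: what is moved stays moved. The work goes in short steps, Python scripts to look and compute and a tool call to move; the robot and the scene stay as the last step left them, time stands still between calls to the robot, and variables do not carry over. Pictures are saved under pics/ and viewed, about 8 in all and at most 12, crops included, and the job is handed in when it is done.

Besides the shell and the picture viewer there is one more tool, called as name([rows], argument=value, ...), one row to a line, values as JSON. jog_arm: Moves the arm, as the interface text tells. Its arguments: {"type":"object","properties":{"motion":{"type":"array","items":{"type":"array","items":{"type":"array","items":{"type":"number"}}}},"newtons":{"type":"number"}},"required":["motion"]}

```bash
mkdir -p pics
cat > h.py <<'E'
import numpy as np, cv2
from plant import observe, camera, finish_job
def shot(name,fn=None):
    c=camera(name)
    if fn: cv2.imwrite('pics/'+fn,cv2.cvtColor(c['frame'],cv2.COLOR_RGB2BGR)); np.savez('pics/'+fn+'.npz',**c)
    return c
def ray(c,px,z):
    K=np.array(c['camera_matrix'],float);d=np.array(c['dist_coeffs'],float);R=np.array(c['R']);t=np.array(c['t'])
    p=cv2.undistortPoints(np.array(px,float).reshape(-1,1,2),K,d).reshape(-1,2)
    D=np.c_[p,np.ones(len(p))]@R; o=-R.T@t
    return o+D*((z-o[2])/D[:,2:])
def proj(c,X):
    return cv2.projectPoints(np.array(X,float).reshape(-1,1,3),cv2.Rodrigues(np.array(c['R']))[0],np.array(c['t'],float),np.array(c['camera_matrix'],float),np.array(c['dist_coeffs'],float))[0].reshape(-1,2)
E
python3 - <<'E'
from h import *
print(observe())
for n in('scene','top'):
    c=shot(n,n+'1.png'); R=np.array(c['R']);print(n,-R.T@np.array(c['t']),R[2])
E
```

```text
{'time_s': 0.0, 'joint_positions': array([-1.38329446e+00,  1.81535488e-01,  1.60804241e+00,  2.38756763e-05,
        1.35381652e+00, -2.06302119e-01]), 'joint_vel': array([ 0.00051648,  0.00054607, -0.00129826, -0.00078238,  0.00072555,
        0.00096203]), 'tau': array([-1.28229040e-03, -4.44882345e+01, -3.51341307e+01, -3.54749536e-04,
        9.20574559e-03,  7.71412800e-06]), 'eef_pos': array([ 0.22054425, -0.53041157,  0.23527066]), 'orientation': array([-0.58769306,  0.39296427, -0.39208366,  0.58861392]), 'wrist_force': array([-0.1195796 , -0.56593869,  0.64466262]), 'wrist_torque': array([0.00437584, 0.02111638, 0.05243884]), 'finger_gap': 0.0856050015406741}
scene [1.28850904 0.34981243 1.24850078] [-0.5478065  -0.28891563 -0.78513425]
top [ 0.39827097 -0.09895269  1.37281336] [ 0.0598909   0.00931677 -0.99816145]
```

View pics/top1.png

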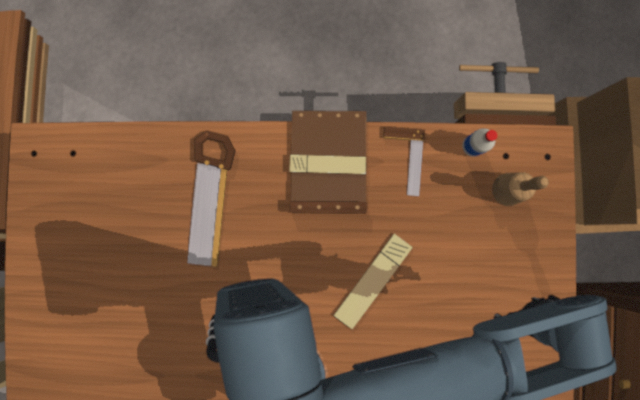

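View pics/scene1.png

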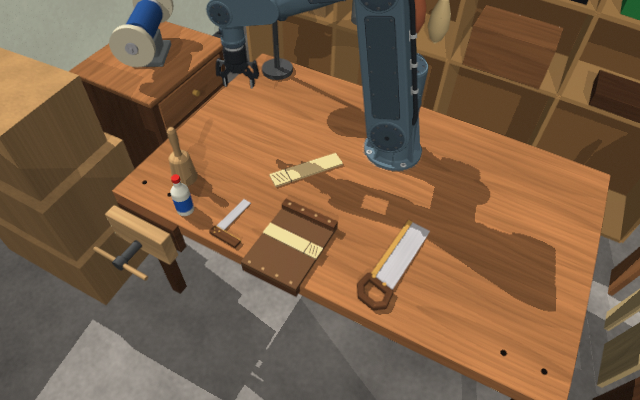

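The top view has two candidates. One slat lies on the hook at px (328,164), about 75 px long with its hatch and line at the left. A longer, wider one lies on the bench at (373,282). The description means the one on the hook, so I'll measure that and check it in a crop.

Run:
```python
from h import *
c=dict(np.load('pics/top1.png.npz')); f=c['frame']
cv2.imwrite('pics/crop1.png',cv2.cvtColor(cv2.resize(f[100:225,270:440],None,fx=4.5,fy=4.5,interpolation=cv2.INTER_CUBIC),cv2.COLOR_RGB2BGR))
hsv=cv2.cvtColor(f,cv2.COLOR_RGB2HSV)
m=((hsv[...,0]>20)&(hsv[...,0]<35)&(hsv[...,1]>60)&(hsv[...,2]>140)).astype(np.uint8)
m=cv2.morphologyEx(m,cv2.MORPH_CLOSE,np.ones((5,5)))
for k in cv2.findContours(m,0,1)[0]:
    if cv2.contourArea(k)<300: continue
    b=cv2.boxPoints(cv2.minAreaRect(k)); 
    if 200<b[:,0].mean()<450: print(b.round(1).tolist()); w=ray(c,b,.026 if b[:,1].mean()<200 else .008); print(w.round(4).tolist(),np.linalg.norm(np.diff(w,axis=0),axis=1))
# hook dark brown
hh=((hsv[...,2]<125)&(hsv[...,0]<15)).astype(np.uint8)|m; hh[:, :280]=0; hh[:,375:]=0; hh[225:]=0
hh=cv2.morphologyEx(hh,cv2.MORPH_OPEN,np.ones((3,3)))
k=max(cv2.findContours(hh,0,1)[0],key=cv2.contourArea); b=cv2.boxPoints(cv2.minAreaRect(k)); print(b.round(1).tolist(),ray(c,b,.018).round(4).tolist())
```

```text
[[333.29998779296875, 315.1000061035156], [358.5, 281.0], [376.6000061035156, 294.5], [351.3999938964844, 328.5]]
[[0.1682, -0.1291, 0.008], [0.2589, -0.1952, 0.008], [0.2235, -0.2435, 0.008], [0.1329, -0.1774, 0.008]] [0.11222125 0.05989773 0.11225296]
[[371.29998779296875, 263.79998779296875], [393.29998779296875, 233.60000610351562], [411.70001220703125, 247.0], [389.79998779296875, 277.20001220703125]]
[[0.3047, -0.229, 0.008], [0.3852, -0.2871, 0.008], [0.3498, -0.3366, 0.008], [0.2694, -0.2782, 0.008]] [0.0992902  0.0607661  0.09931583]
[[289.6000061035156, 171.10000610351562], [290.1000061035156, 154.60000610351562], [365.29998779296875, 156.89999389648438], [364.79998779296875, 173.39999389648438]]
[[0.548, -0.0105, 0.026], [0.592, -0.0113, 0.026], [0.5874, -0.2104, 0.026], [0.5435, -0.2092, 0.026]] [0.04397584 0.19920815 0.04393445]
[[280.0, 0.0], [374.0, 0.0], [374.0, 218.0], [280.0, 218.0]] [[1.0263, 0.0239, 0.018], [1.028, -0.2364, 0.018], [0.4261, -0.2345, 0.018], [0.424, 0.014, 0.018]]
```

View pics/crop1.png

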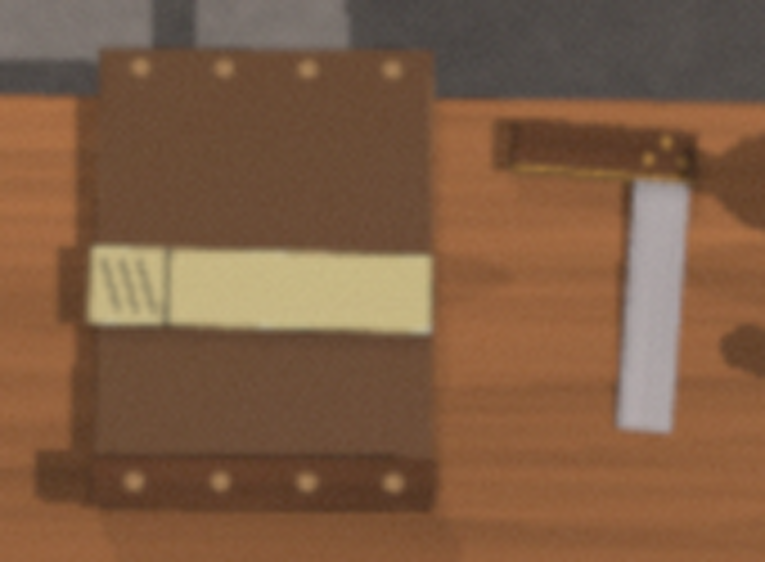

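The crop confirms it: the slat on the hook measures 199 x 44 mm, with the line and three strokes at its left end. The fence's edge is at crop row 455 and the hook's sides are at crop columns 97 and 434. Next I'll work out the hook geometry and the tool axes.

Run:
```python
from h import *
from scipy.spatial.transform import Rotation as Ro
c=dict(np.load('pics/top1.png.npz'));o=lambda p:np.array(p)/4.5+[270,100]-.4
print('fence top edges z.04',ray(c,o([[97,455],[434,459],[97,505],[434,510]]),.04).round(4).tolist())
print('base top sides z.018',ray(c,o([[97,400],[434,400],[99,60],[433,60]]),.018).round(4).tolist())
print('far edge z.018',ray(c,o([[99,49],[433,50]]),.018).round(4).tolist())
print('line',ray(c,o([[167,250],[167,328]]),.026).round(4).tolist())
R=Ro.from_quat(observe()['orientation']); print(R.as_matrix().round(3))
# rotation needed so tool x->world +y or -y, tool y->down
for s in(1,-1):
    T=np.array([[0,s,0],[0,0,-1],np.cross([0,s,0],[0,0,-1])]).T
    print(s,(R.inv()*Ro.from_matrix(T)).as_rotvec().round(3), 'shift',(R.inv().apply(np.array([.615,-.11,.12])-observe()['eef_pos'])*1000).round(0))
```

```text
fence top edges z.04 [[0.4689, -0.0164, 0.04], [0.4681, -0.2114, 0.04], [0.4399, -0.0167, 0.04], [0.4386, -0.2115, 0.04]]
base top sides z.018 [[0.5025, -0.0147, 0.018], [0.5041, -0.2132, 0.018], [0.706, -0.0132, 0.018], [0.7075, -0.2125, 0.018]]
far edge z.018 [[0.7127, -0.0131, 0.018], [0.7136, -0.2125, 0.018]]
line [[0.5907, -0.0553, 0.026], [0.5446, -0.0558, 0.026]]
[[ 0.384 -0.     0.923]
 [-0.923  0.002  0.384]
 [-0.002 -1.     0.   ]]
1 [-2.000e-03 -2.748e+00  0.000e+00] shift [-237.  116.  526.]
-1 [-0.     0.394 -0.002] shift [-237.  116.  526.]
```

jog_arm([
  [[0,0,0,0,0.15,0,-1],[0,0,0,0,0.15,0,-1],[0,0,0,0,0.094,0,-1],[-34,0,34,0,0,0,-1],[-34,0,34,0,0,0,-1],[-34,0,34,0,0,0,-1],[-34,0,34,0,0,0,-1],[-34,0,34,0,0,0,-1]],
])

```text
time_s: 0.9
eef_pos: [0.3932, -0.3608, 0.2317]
orientation: [-0.492, 0.509, -0.504, 0.494]
wrist_force: [1.2, -0.9, -0.6]
finger_gap: 0.0853
```

jog_arm([
  [[-34,0,34,0,0,0,-1],[-34,0,34,0,0,0,-1],[-34,0,34,0,0,0,-1],[-34,0,34,0,0,0,-1],[-34,0,34,0,0,0,-1],[-34,0,34,0,0,0,-1],[-34,0,34,0,0,0,-1],[0,0,0,0,0,0,-1]],
])

```text
time_s: 1.7
eef_pos: [0.6471, -0.112, 0.2288]
orientation: [-0.494, 0.51, -0.501, 0.495]
wrist_force: [-0.9, -0.0, -0.3]
finger_gap: 0.0852
```

```bash
cat >> h.py <<'E'
from scipy.spatial.transform import Rotation as Ro
def to(p):
    s=observe();R=Ro.from_quat(s['orientation']);T=Ro.from_quat([-.5,.5,-.5,.5])
    print(s['time_s'],s['eef_pos'].round(4),s['wrist_force'].round(1),'rot',(R.inv()*T).as_rotvec().round(4),'shift',(R.inv().apply(np.array(p)-s['eef_pos'])*1000).round(1))
E
python3 -c "
from h import *
to([.62,-.11,.075])"
```

```text
1.7 [ 0.6471 -0.112   0.2288] [-0.9 -0.  -0.3] rot [ 0.0064 -0.0221 -0.0099] shift [ 1.00e-01  1.54e+02 -2.61e+01]
```

jog_arm([
  [[0,40,-9,0.006,-0.022,-0.01,-1],[0,40,-9,0,0,0,-1],[0,40,-9,0,0,0,-1],[0,35,0,0,0,0,-1],[0,0,0,0,0,0,-1]],
])

```text
time_s: 2.2
eef_pos: [0.6191, -0.1105, 0.0687]
orientation: [0.502, -0.498, 0.499, -0.501]
wrist_force: [-0.8, 0.0, -0.6]
finger_gap: 0.0859
```

```bash
python3 -c "
from h import *
to([.615,-.11,.05])
c=shot('scene','s2.png'); f=c['frame'][170:320,210:390]
cv2.imwrite('pics/s2c.png',cv2.cvtColor(cv2.resize(f,None,fx=4,fy=4,interpolation=2),cv2.COLOR_RGB2BGR))"
```

```text
2.2 [ 0.6191 -0.1105  0.0687] [-0.8  0.  -0.6] rot [0.0001 0.0052 0.0017] shift [-0.5 18.7 -4.1]
```

View pics/s2c.png

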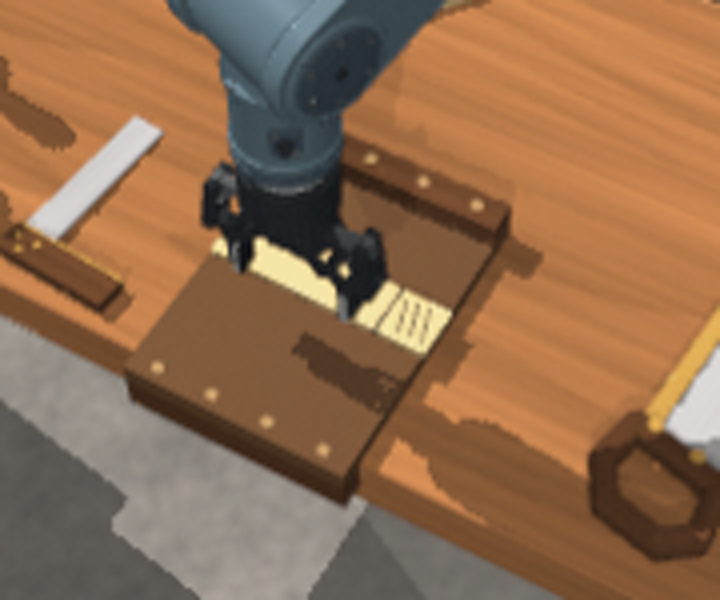

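The fingertips are at crop (240,270) and (348,315), still above board level. I'll project them to estimate their height.

```bash
python3 -c "
from h import *
c=dict(np.load('pics/s2.png.npz'))
for z in(.036,.044,.052,.06): print(z,((proj(c,[[.619,-.158,z],[.619,-.063,z]])-[210,170])*4).round().tolist())"
```

```text
0.036 [[249.0, 292.0], [353.0, 341.0]]
0.044 [[248.0, 286.0], [353.0, 336.0]]
0.052 [[248.0, 280.0], [353.0, 330.0]]
0.06 [[247.0, 274.0], [352.0, 324.0]]
```

jog_arm([
  [[0,20,0,0,0.005,0.002,-1],[0,6,0,0,0,0,-1],[0,3,0,0,0,0,-1],[0,0,0,0,0,0,-1]],
])

```text
time_s: 2.65
eef_pos: [0.626, -0.1142, 0.0503]
orientation: [0.498, -0.495, 0.505, -0.502]
wrist_force: [0.5, 0.4, 0.1]
finger_gap: 0.0857
```

jog_arm([
  [[0,2.5,0,0,0,0,-1],[0,0,0,0,0,0,-1]],
])

```text
time_s: 2.85
eef_pos: [0.628, -0.1149, 0.0507]
orientation: [0.497, -0.494, 0.506, -0.503]
wrist_force: [0.2, 0.9, -0.7]
finger_gap: 0.0854
```

jog_arm([
  [[0,2,0,0,0,0,-1],[0,0,0,0,0,0,-1]],
])

```text
time_s: 3.05
eef_pos: [0.6288, -0.1151, 0.0499]
orientation: [0.497, -0.493, 0.507, -0.503]
wrist_force: [-1.1, 0.4, 1.0]
finger_gap: 0.0856
```

```bash
python3 -c "
from h import *
s=observe();print(s['joint_positions'].round(3),s['joint_vel'].round(3),s['tau'].round(1),s['wrist_force'],s['wrist_torque'])
to([.615,-.11,.04])"
```

```text
[-0.366  0.52   1.571 -0.     1.029  1.205] [ 0.001 -0.013 -0.006  0.001  0.003  0.   ] [ -0.1 -55.5 -29.8  -0.   -0.2  -0. ] [-1.12688384  0.38247914  0.98421348] [ 9.02673795e-05  2.51655323e-02 -2.92411605e-02]
3.05 [ 0.6288 -0.1151  0.0499] [-1.1  0.4  1. ] rot [-0.0197 -0.0001  0.0077] shift [ -5.2   9.5 -14. ]
```

jog_arm([
  [[-5,5,-12,-0.02,0,0.008,-1],[0,0,0,0,0,0,-1]],
])

```text
time_s: 3.25
eef_pos: [0.6158, -0.1096, 0.0442]
orientation: [-0.5, 0.501, -0.499, 0.5]
wrist_force: [-0.2, -0.8, -0.7]
finger_gap: 0.0852
```

```bash
python3 -c "
from h import *
s=observe();print(s['joint_positions'].round(3),s['joint_vel'].round(3),s['tau'].round(1))
to([.615,-.11,.04])"
```

```text
[-0.366  0.516  1.59   0.     1.037  1.205] [-0.003 -0.005 -0.034  0.    -0.02  -0.001] [ -0.2 -56.  -30.3  -0.   -0.    0. ]
3.25 [ 0.6158 -0.1096  0.0442] [-0.2 -0.8 -0.7] rot [ 0.0023 -0.0001 -0.0012] shift [ 0.4  4.2 -0.8]
```

jog_arm([
  [[0,5,0,0,0,0,-1],[0,0,0,0,0,0,-1]],
])

```text
time_s: 3.45
eef_pos: [0.6152, -0.1094, 0.0385]
orientation: [-0.5, 0.501, -0.499, 0.5]
wrist_force: [0.5, -0.4, -0.2]
finger_gap: 0.0856
```

jog_arm([
  [[0,4,0,0,0,0,-1],[0,0,0,0,0,0,-1]],
])

```text
time_s: 3.65
eef_pos: [0.6151, -0.1093, 0.0338]
orientation: [-0.5, 0.501, -0.499, 0.5]
wrist_force: [-0.1, 0.0, 0.0]
finger_gap: 0.0852
```

jog_arm([
  [[0,3,0,0,0,0,-1],[0,0,0,0,0,0,-1]],
])

```text
time_s: 3.85
eef_pos: [0.6152, -0.1094, 0.0305]
orientation: [-0.5, 0.501, -0.499, 0.5]
wrist_force: [-0.1, 0.4, -1.2]
finger_gap: 0.0855
```

jog_arm([
  [[0,2,0,0,0,0,-1],[0,0,0,0,0,0,-1]],
])

```text
time_s: 4.05
eef_pos: [0.6153, -0.1095, 0.0284]
orientation: [-0.5, 0.501, -0.499, 0.5]
wrist_force: [0.2, 0.3, -0.3]
finger_gap: 0.0855
```

jog_arm([
  [[0,2,0,0,0,0,-1],[0,0,0,0,0,0,-1]],
])

```text
time_s: 4.25
eef_pos: [0.6154, -0.1095, 0.0263]
orientation: [-0.5, 0.501, -0.499, 0.5]
wrist_force: [-0.9, -0.4, 0.0]
finger_gap: 0.0857
```

```bash
python3 -c "
from h import *
to([.615,-.11,.028])
c=shot('scene','s3.png'); f=c['frame'][190:290,240:370]
cv2.imwrite('pics/s3c.png',cv2.cvtColor(cv2.resize(f,None,fx=6,fy=6,interpolation=2),cv2.COLOR_RGB2BGR))"
```

```text
4.25 [ 0.6154 -0.1095  0.0263] [-0.9 -0.4  0. ] rot [ 0.0029 -0.     -0.0014] shift [ 0.5 -1.7 -0.5]
```

View pics/s3c.png

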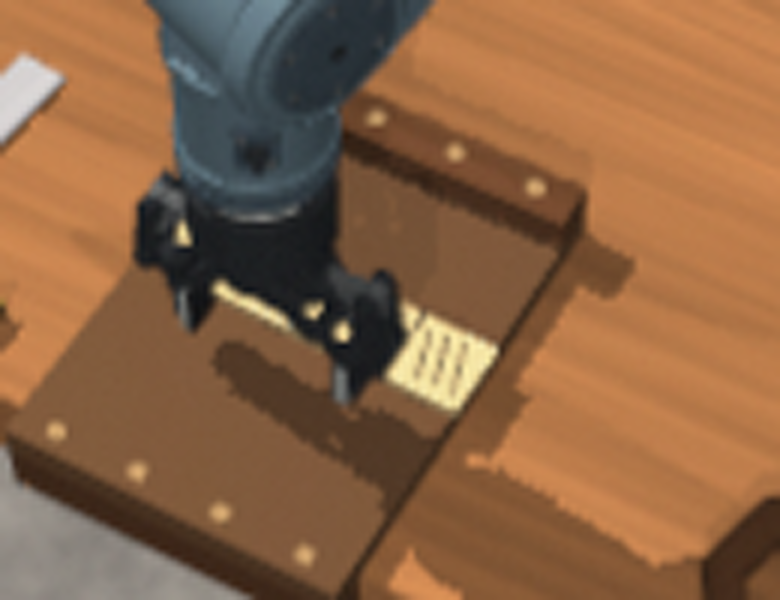

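The tips are at crop (345,402) and (192,330), in front of the slat's far edge.

```bash
python3 -c "
from h import *
c=dict(np.load('pics/s3.png.npz'))
for z in(.014,.018,.022,.026): print(z,ray(c,np.array([[345,402],[192,330]])/6+[240,190],z).round(4).tolist())"
```

```text
0.014 [[0.6134, -0.0694, 0.014], [0.6142, -0.1635, 0.014]]
0.018 [[0.6156, -0.068, 0.018], [0.6163, -0.1619, 0.018]]
0.022 [[0.6178, -0.0667, 0.022], [0.6185, -0.1602, 0.022]]
0.026 [[0.62, -0.0653, 0.026], [0.6207, -0.1586, 0.026]]
```

jog_arm([
  [[0,2,0,0,0,0,-1],[0,0,0,0,0,0,-1]],
])

```text
time_s: 4.5
eef_pos: [0.6158, -0.1096, 0.0245]
orientation: [-0.5, 0.501, -0.499, 0.5]
wrist_force: [-0.6, -0.2, 0.1]
finger_gap: 0.0854
```

jog_arm([
  [[0,2,0,0,0,0,-1],[0,0,0,0,0,0,-1]],
])

```text
time_s: 4.7
eef_pos: [0.6157, -0.1096, 0.0224]
orientation: [-0.5, 0.501, -0.499, 0.5]
wrist_force: [0.6, 1.0, 0.5]
finger_gap: 0.0852
```

jog_arm([
  [[0,2,0,0,0,0,-1],[0,0,0,0,0,0,-1]],
])

```text
time_s: 4.9
eef_pos: [0.6157, -0.1096, 0.0202]
orientation: [-0.5, 0.501, -0.499, 0.5]
wrist_force: [-0.4, -0.4, -0.2]
finger_gap: 0.0855
```

jog_arm([
  [[0,2,0,0,0,0,-1],[0,0,0,0,0,0,-1]],
])

```text
time_s: 5.1
eef_pos: [0.6157, -0.1096, 0.018]
orientation: [-0.5, 0.501, -0.499, 0.5]
wrist_force: [-0.5, 0.3, -0.2]
finger_gap: 0.0857
```

```bash
python3 -c "
from h import *
to([.615,-.11,.028])
c=shot('scene','s4.png'); f=c['frame'][220:280,255:325]
cv2.imwrite('pics/s4c.png',cv2.cvtColor(cv2.resize(f,None,fx=9,fy=9,interpolation=2),cv2.COLOR_RGB2BGR))"
```

```text
5.1 [ 0.6157 -0.1096  0.018 ] [-0.5  0.3 -0.2] rot [ 0.0022  0.     -0.0011] shift [  0.4 -10.   -0.8]
```

View pics/s4c.png

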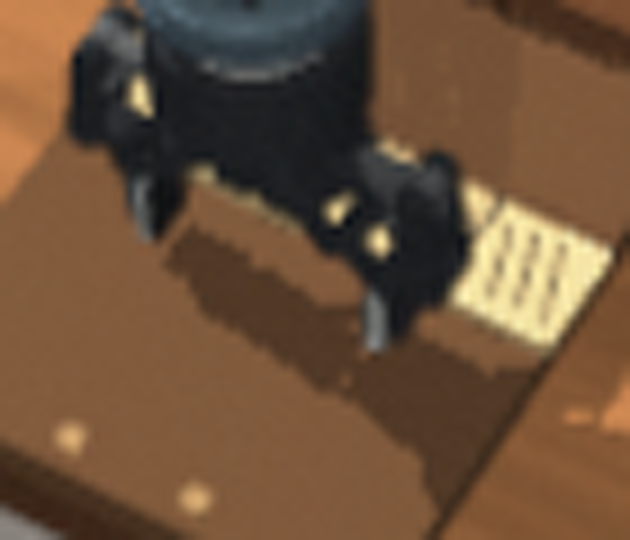

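The tips are at crop (375,352) and (150,240). They are close to their shadows but not quite on the board, so I'll keep feeling downward.

jog_arm([
  [[0,2,0,0,0,0,-1],[0,0,0,0,0,0,-1]],
])

```text
time_s: 5.35
eef_pos: [0.6159, -0.1097, 0.0161]
orientation: [-0.5, 0.501, -0.499, 0.5]
wrist_force: [0.1, -0.6, 0.1]
finger_gap: 0.0854
```

jog_arm([
  [[0,2,0,0,0,0,-1],[0,0,0,0,0,0,-1]],
])

```text
time_s: 5.55
eef_pos: [0.616, -0.1097, 0.0139]
orientation: [-0.5, 0.501, -0.499, 0.5]
wrist_force: [-1.6, -0.1, 0.1]
finger_gap: 0.0852
```

jog_arm([
  [[0,0,-6,0,0,0,-1],[0,0,-6,0,0,0,-1],[0,0,-6,0,0,0,-1],[0,0,-6,0,0,0,-1],[0,0,0,0,0,0,-1]],
])

```text
time_s: 6.05
eef_pos: [0.5896, -0.1096, 0.014]
orientation: [-0.5, 0.501, -0.499, 0.5]
wrist_force: [-0.7, 0.1, -0.6]
finger_gap: 0.0852
```

```bash
python3 -c "
from h import *
to([.58,-.11,.016])
c=shot('scene','s5.png'); f=c['frame'][200:280,245:335]
c2=shot('top','t5.png'); g=c2['frame'][140:200,280:370]
a=cv2.resize(f,None,fx=6,fy=6,interpolation=2);b=cv2.resize(g,(540,360),interpolation=2)[:,:]
b=cv2.resize(b,(255,170)) if 0 else b
im=np.vstack([a[100:],np.zeros((10,540,3),np.uint8),b[60:240]])
cv2.imwrite('pics/s5c.png',cv2.cvtColor(im,cv2.COLOR_RGB2BGR))"
```

```text
6.05 [ 0.5896 -0.1096  0.014 ] [-0.7  0.1 -0.6] rot [ 0.0018  0.0001 -0.001 ] shift [ 0.4 -2.  -9.6]
```

View pics/s5c.png

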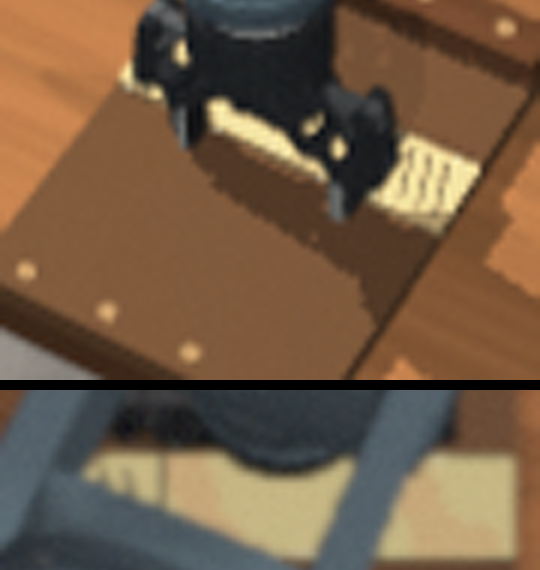

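The slat has moved about 10 mm towards the fence: its top edges shifted about 4 px in the top view. So the tips do bear on its far edge, about 12 mm on the robot's side of the TCP. I'll carry on to the fence.

jog_arm([
  [[0,0,-6,0,0,0,-1],[0,0,-6,0,0,0,-1],[0,0,-6,0,0,0,-1],[0,0,-6,0,0,0,-1],[0,0,-6,0,0,0,-1],[0,0,-6,0,0,0,-1],[0,0,-6,0,0,0,-1],[0,0,-6,0,0,0,-1]],
])

```text
time_s: 6.95
eef_pos: [0.5395, -0.1099, 0.0146]
orientation: [-0.5, 0.5, -0.5, 0.5]
wrist_force: [1.3, -0.2, -0.7]
finger_gap: 0.0853
```

```bash
python3 -c "
from h import *
to([.526,-.11,.014])"
```

```text
6.95 [ 0.5395 -0.1099  0.0146] [ 1.3 -0.2 -0.7] rot [-0.0007  0.0003 -0.0002] shift [  0.1   0.5 -13.5]
```

jog_arm([
  [[0,0,-4,0,0,0,-1],[0,0,-4,0,0,0,-1],[0,0,0,0,0,0,-1]],
])

```text
time_s: 7.25
eef_pos: [0.5298, -0.1099, 0.0145]
orientation: [-0.5, 0.5, -0.5, 0.5]
wrist_force: [-0.3, -0.9, 0.4]
finger_gap: 0.0852
```

jog_arm([
  [[0,0,-2.5,0,0,0,-1],[0,0,0,0,0,0,-1]],
])

```text
time_s: 7.45
eef_pos: [0.5273, -0.11, 0.0146]
orientation: [-0.5, 0.5, -0.5, 0.5]
wrist_force: [-1.2, 0.4, 0.1]
finger_gap: 0.0852
```

jog_arm([
  [[0,0,-2,0,0,0,-1],[0,0,0,0,0,0,-1]],
])

```text
time_s: 7.65
eef_pos: [0.5259, -0.1101, 0.0149]
orientation: [0.5, -0.5, 0.5, -0.5]
wrist_force: [0.5, -0.2, 0.3]
finger_gap: 0.0853
```

jog_arm([
  [[0,0,-2,0,0,0,-1],[0,0,0,0,0,0,-1]],
])

```text
time_s: 7.85
eef_pos: [0.5253, -0.1104, 0.0155]
orientation: [0.499, -0.499, 0.501, -0.501]
wrist_force: [0.8, -0.4, -0.1]
finger_gap: 0.0851
```

```bash
python3 -c "
from h import *
to([.526,-.11,.014]);s=observe();print(s['tau'].round(1),s['wrist_force'],s['wrist_torque'])
c=shot('scene','s6.png'); f=c['frame'][190:290,235:355]
cv2.imwrite('pics/s6c.png',cv2.cvtColor(cv2.resize(f,None,fx=6,fy=6,interpolation=2),cv2.COLOR_RGB2BGR))"
```

```text
7.85 [ 0.5253 -0.1104  0.0155] [ 0.8 -0.4 -0.1] rot [-0.0047 -0.0002  0.0008] shift [-0.4  1.5  0.7]
[ -0.2 -45.6 -25.1  -0.1   0.   -0. ] [ 0.84647198 -0.38490092 -0.08594506] [ 0.03141564 -0.04326161  0.00106222]
```

View pics/s6c.png

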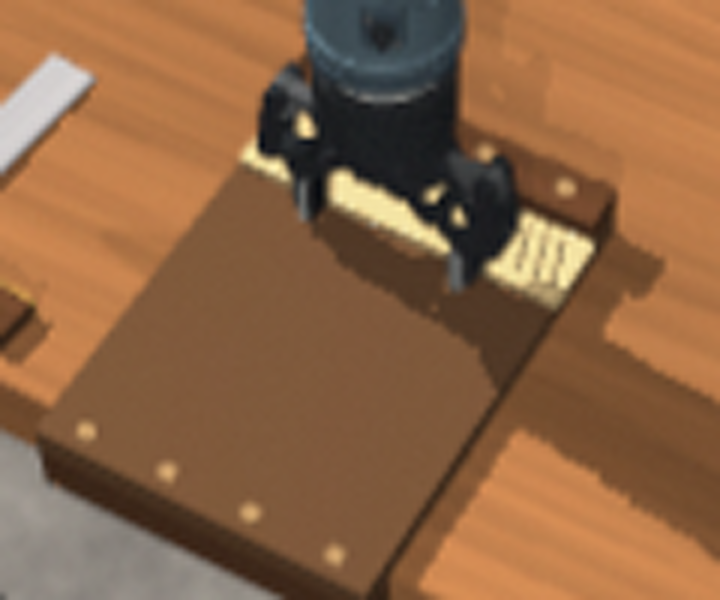

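The slat is against the fence: the last two 2 mm pushes moved it only 1.4 and 0.6 mm. Its far edge in the crop runs from (240,165) to (560,305), parallel to the fence. The wrist force shows nothing even when blocked, so I'll rely on the TCP's lag instead. Next I'll back off, rise, close the fingers and go round to the right-hand end.

jog_arm([
  [[0,0,8,0,0,0,-1],[0,0,8,0,0,0,-1],[0,-40,0,0,0,0,-1],[0,-40,0,0,0,0,1],[20,0,-15,0,0,0,1],[35,0,-15,0,0,0,1],[35,0,-15,0,0,0,1],[35,0,0,0,0,0,1]],
], newtons=20)

```text
time_s: 8.7
eef_pos: [0.4962, -0.234, 0.0954]
orientation: [0.503, -0.5, 0.495, -0.501]
wrist_force: [0.2, 0.5, -0.2]
finger_gap: 0.0123
```

```bash
python3 -c "
from h import *
to([.491,-.243,.06]); print(observe()['finger_gap'])
c=shot('top','t7.png'); f=c['frame']
cv2.imwrite('pics/t7c.png',cv2.cvtColor(cv2.resize(f[130:230,270:430],None,fx=5,fy=5,interpolation=2),cv2.COLOR_RGB2BGR))"
```

```text
8.7 [ 0.4962 -0.234   0.0954] [ 0.2  0.5 -0.2] rot [ 0.0063  0.0088 -0.0031] shift [ 9.1 35.4 -5. ]
0.01227510708968022
```

View pics/t7c.png

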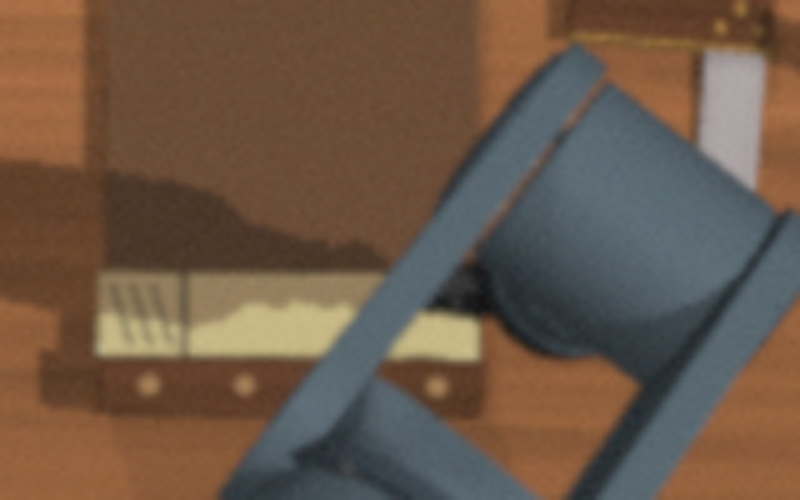

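The slat is flush along the fence (its edge runs along crop rows 357 to 361) and its line is at crop column 184. Now I'll line up beyond the right end and come down.

jog_arm([
  [[9,18,-5,0.006,0.009,-0.003,1],[0,18,0,0,0,0,1],[0,0,0,0,0,0,1]],
])

```text
time_s: 9.05
eef_pos: [0.4938, -0.2534, 0.0603]
orientation: [0.499, -0.499, 0.505, -0.497]
wrist_force: [-0.7, -0.2, -0.3]
finger_gap: 0.0001
```

```bash
python3 -c "
from h import *
t=dict(np.load('pics/t7.png.npz')); print('line',ray(t,np.array([[184,300],[480,330],[97,330]])/5+[269.6,129.6],.026).round(4).tolist(),'hookL',ray(t,np.array([[104,100]])/5+[269.6,129.6],.018).round(4))
to([.491,-.243,.03]); print(observe()['finger_gap'])
c=shot('scene','s8.png'); f=c['frame'][170:270,200:340]
cv2.imwrite('pics/s8c.png',cv2.cvtColor(cv2.resize(f,None,fx=5.5,fy=5.5,interpolation=2),cv2.COLOR_RGB2BGR))"
```

```text
line [[0.4993, -0.0554, 0.026], [0.4847, -0.2114, 0.026], [0.4831, -0.0097, 0.026]] hookL [[ 0.6065 -0.0114  0.018 ]]
9.05 [ 0.4938 -0.2534  0.0603] [-0.7 -0.2 -0.3] rot [-0.0041 -0.0075  0.0066] shift [-10.6  30.2  -3. ]
8.503668719113431e-05
```

View pics/s8c.png

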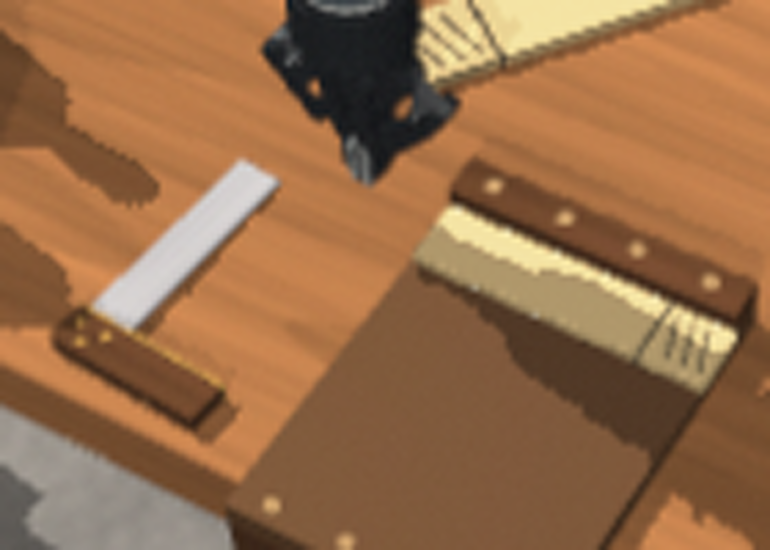

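The closed tip's lowest corner is at crop (365,185), clear to the right of the slat's end at (415,255).

```bash
python3 -c "
from h import *
c=dict(np.load('pics/s8.png.npz'));p=np.array([[365,185],[415,255]])/5.5+[199.6,169.6]
for z in(.026,.035,.045,.055,.065): print(z,ray(c,p,z).round(4).tolist())"
```

```text
0.026 [[0.4855, -0.2678, 0.026], [0.5169, -0.2119, 0.026]]
0.035 [[0.4915, -0.2633, 0.035], [0.5225, -0.2077, 0.035]]
0.045 [[0.498, -0.2583, 0.045], [0.5288, -0.2031, 0.045]]
0.055 [[0.5046, -0.2532, 0.055], [0.5352, -0.1986, 0.055]]
0.065 [[0.5112, -0.2481, 0.065], [0.5415, -0.194, 0.065]]
```

jog_arm([
  [[0,15,-3,-0.004,-0.0075,0.007,1],[0,14,0,0,0,0,1],[0,0,0,0,0,0,1]],
])

```text
time_s: 9.4
eef_pos: [0.4929, -0.2537, 0.0317]
orientation: [-0.5, 0.498, -0.5, 0.501]
wrist_force: [0.2, 0.4, 0.3]
finger_gap: 0.0001
```

```bash
python3 -c "
from h import *
to([.491,-.243,.027])"
```

```text
9.4 [ 0.4929 -0.2537  0.0317] [0.2 0.4 0.3] rot [-0.0025  0.0027  0.0014] shift [-10.7   4.7  -1.8]
```

jog_arm([
  [[-5,4.5,-1,-0.003,0.003,0.001,1],[-6,0,0,0,0,0,1],[-6,0,0,0,0,0,1],[-5,0,0,0,0,0,1],[0,0,0,0,0,0,1]],
])

```text
time_s: 9.9
eef_pos: [0.4922, -0.2288, 0.0273]
orientation: [0.5, -0.5, 0.5, -0.5]
wrist_force: [-1.0, -0.1, 0.1]
finger_gap: -0.0001
```

jog_arm([
  [[-4,0,0,0,0,0,1],[-4,0,0,0,0,0,1],[-4,0,0,0,0,0,1],[-4,0,0,0,0,0,1],[0,0,0,0,0,0,1]],
])

```text
time_s: 10.4
eef_pos: [0.4929, -0.2119, 0.0282]
orientation: [0.5, -0.499, 0.5, -0.5]
wrist_force: [0.5, 0.4, 0.7]
finger_gap: 0.0001
```

```bash
cat >> h.py <<'E'
def slat():
    c=shot('top');f=c['frame'];hsv=cv2.cvtColor(f,cv2.COLOR_RGB2HSV)
    m=((hsv[...,0]>18)&(hsv[...,0]<38)&(hsv[...,1]>55)&(hsv[...,2]>95)).astype(np.uint8);m[:140]=0;m[215:]=0;m[:,:260]=0;m[:,400:]=0
    # left end edge, and line = darkest column
    rows=range(187,200);g=cv2.cvtColor(f,cv2.COLOR_RGB2GRAY)
    for r in (188,190,192,194,196,198):
        x=np.flatnonzero(m[r]);print(r,(x.min(),x.max(),ray(c,[[x.min()-.5,r]],.026)[0,1].round(4)) if len(x) else None, end=' | ')
    ys,xs=np.nonzero(m);print('\nbbox',xs.min(),xs.max(),ys.min(),ys.max())
    return c
E
python3 -c "
from h import *
to([.491,-.185,.027]); c=slat()
f=c['frame'];np.savez('pics/t9.npz',**c)
cv2.imwrite('pics/t9c.png',cv2.cvtColor(cv2.resize(f[170:220,275:375],None,fx=8,fy=8,interpolation=2),cv2.COLOR_RGB2BGR))"
```

```text
10.4 [ 0.4929 -0.2119  0.0282] [0.5 0.4 0.7] rot [-0.001   0.001   0.0017] shift [-26.9   1.2  -1.9]
188 (np.int64(291), np.int64(335), np.float64(-0.0134)) | 190 (np.int64(289), np.int64(331), np.float64(-0.0082)) | 192 (np.int64(291), np.int64(326), np.float64(-0.0135)) | 194 (np.int64(290), np.int64(326), np.float64(-0.011)) | 196 (np.int64(287), np.int64(355), np.float64(-0.0031)) | 198 (np.int64(287), np.int64(357), np.float64(-0.0032)) | 
bbox 287 359 185 201
```

View pics/t9c.png

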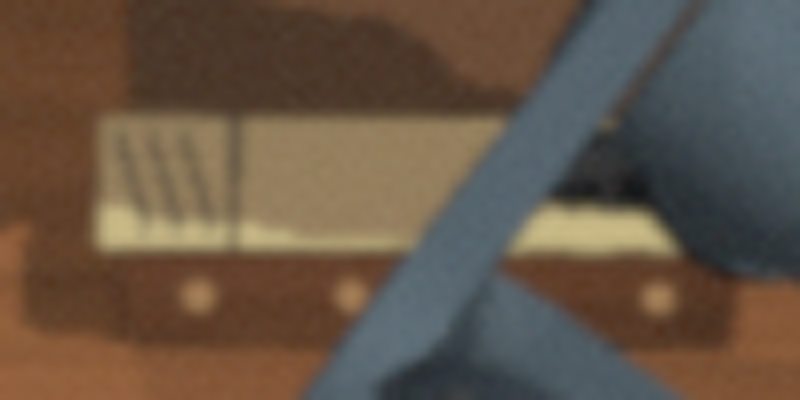

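The slat stays flush and slides; its line is at crop column 234 and the hook's side at column 133. About 40 mm remains, so I'll push most of it.

jog_arm([
  [[-5,1,-1,0,0,0,1],[-5,0,0,0,0,0,1],[-5,0,0,0,0,0,1],[-5,0,0,0,0,0,1],[-5,0,0,0,0,0,1],[-4,0,0,0,0,0,1],[0,0,0,0,0,0,1]],
])

```text
time_s: 11.15
eef_pos: [0.4924, -0.1815, 0.0276]
orientation: [0.5, -0.498, 0.501, -0.5]
wrist_force: [0.0, -0.5, 1.0]
finger_gap: 0.0
```

```bash
cat >> h.py <<'E'
def line(c):
    g=cv2.cvtColor(c['frame'],cv2.COLOR_RGB2GRAY).astype(float)
    for r0,r1 in((186,190),(190,194),(194,198),(197,200)):
        p=g[r0:r1].mean(0); print(r0,p[262:320].astype(int).tolist() if r0==197 else '')
        # line: local dark minimum
        d=cv2.blur(p.reshape(1,-1),(9,1))[0]-p; i=280+int(np.argmax(d[280:308]));
        w=np.clip(d[i-2:i+3],0,None);x=(w*np.arange(i-2,i+3)).sum()/w.sum();print('line px',x.round(2),'y',ray(c,[[x,(r0+r1-1)/2]],.026)[0,1].round(4))
E
python3 -c "
from h import *
to([.491,-.172,.027]); c=slat(); line(c); np.savez('pics/t10.npz',**c)"
```

```text
11.15 [ 0.4924 -0.1815  0.0276] [ 0.  -0.5  1. ] rot [-0.0025  0.0008  0.0033] shift [-9.5  0.6 -1.4]
188 (np.int64(281), np.int64(317), np.float64(0.013)) | 190 (np.int64(277), np.int64(316), np.float64(0.0235)) | 192 (np.int64(277), np.int64(317), np.float64(0.0234)) | 194 (np.int64(278), np.int64(316), np.float64(0.0207)) | 196 (np.int64(276), np.int64(343), np.float64(0.0259)) | 198 (np.int64(275), np.int64(344), np.float64(0.0285)) | 
bbox 275 345 185 201
186 
line px 292.44 y -0.0185
190 
line px 292.51 y -0.0188
194 
line px 292.27 y -0.0183
197 [75, 80, 85, 92, 99, 101, 94, 79, 73, 73, 71, 73, 90, 135, 173, 180, 180, 180, 171, 160, 162, 171, 169, 155, 153, 161, 154, 140, 137, 134, 123, 138, 159, 165, 159, 153, 150, 150, 148, 144, 136, 133, 134, 131, 128, 128, 128, 128, 128, 128, 126, 118, 105, 97, 96, 96, 97, 96]
line px 291.61 y -0.0167
```

jog_arm([
  [[-4,0.5,-1,0,0,0.003,1],[-4,0,0,0,0,0,1],[0,0,0,0,0,0,1]],
])

```text
time_s: 11.5
eef_pos: [0.4921, -0.1738, 0.0275]
orientation: [0.499, -0.499, 0.501, -0.501]
wrist_force: [0.8, -0.0, 0.2]
finger_gap: -0.0
```

```bash
python3 -c "
from h import *
to([.491,-.172,.027]); c=slat(); line(c); np.savez('pics/t11.npz',**c)
# hook left side: gradient per row on base top well beyond the slat
g=cv2.GaussianBlur(cv2.cvtColor(np.load('pics/top1.png.npz')['frame'],cv2.COLOR_RGB2GRAY),(3,3),0).astype(float)
c0=dict(np.load('pics/top1.png.npz'))
for r in(116,120,140,180,190,196): print(r,g[r,284:298].astype(int).tolist(),g[r,360:374].astype(int).tolist())
print(ray(c0,[[291,180],[366.5,180]],.018).round(4).tolist())
"
```

```text
11.5 [ 0.4921 -0.1738  0.0275] [ 0.8 -0.   0.2] rot [-0.0041  0.0002  0.0011] shift [-1.8  0.4 -1.1]
188 (np.int64(277), np.int64(316), np.float64(0.0236)) | 190 (np.int64(274), np.int64(316), np.float64(0.0314)) | 192 (np.int64(276), np.int64(314), np.float64(0.0261)) | 194 (np.int64(274), np.int64(313), np.float64(0.0313)) | 196 (np.int64(273), np.int64(339), np.float64(0.0339)) | 198 (np.int64(272), np.int64(341), np.float64(0.0364)) | 
bbox 272 342 185 201
186 
line px 289.38 y -0.0104
190 
line px 289.47 y -0.0108
194 
line px 289.48 y -0.011
197 [85, 87, 89, 87, 77, 73, 74, 72, 71, 86, 124, 161, 177, 176, 177, 168, 156, 150, 161, 160, 152, 154, 161, 161, 153, 149, 142, 118, 118, 141, 150, 149, 150, 148, 149, 143, 136, 135, 133, 134, 134, 133, 131, 129, 128, 127, 128, 125, 117, 104, 97, 95, 96, 93, 96, 96, 95, 95]
line px 289.44 y -0.0109
116 [77, 76, 76, 76, 75, 73, 74, 75, 77, 79, 81, 82, 83, 84] [84, 81, 81, 82, 83, 82, 79, 76, 74, 75, 76, 76, 76, 76]
120 [81, 81, 79, 76, 75, 75, 74, 74, 77, 80, 82, 82, 83, 83] [82, 82, 82, 82, 85, 87, 85, 79, 76, 75, 76, 77, 77, 76]
140 [112, 108, 99, 86, 78, 76, 78, 81, 83, 84, 83, 83, 83, 83] [82, 83, 82, 82, 85, 91, 99, 105, 109, 112, 113, 113, 113, 113]
180 [111, 105, 95, 84, 79, 77, 75, 76, 80, 84, 84, 83, 83, 84] [84, 84, 84, 84, 85, 88, 94, 100, 105, 108, 110, 111, 111, 111]
190 [106, 96, 84, 78, 76, 75, 75, 77, 81, 84, 85, 84, 84, 84] [83, 83, 84, 84, 84, 86, 89, 93, 97, 100, 100, 100, 101, 101]
196 [97, 88, 76, 70, 69, 70, 72, 76, 81, 83, 84, 84, 84, 84] [85, 85, 85, 85, 86, 87, 91, 95, 99, 102, 104, 104, 104, 104]
[[0.5251, -0.014, 0.018], [0.5267, -0.2144, 0.018]]
```

jog_arm([
  [[-1.6,0.5,-1,0,0,0,1],[0,0,0,0,0,0,1]],
])

```text
time_s: 11.75
eef_pos: [0.4911, -0.1724, 0.0269]
orientation: [0.499, -0.499, 0.501, -0.501]
wrist_force: [0.3, 0.4, 0.7]
finger_gap: 0.0001
```

```bash
python3 -c "
from h import *
to([.491,-.172,.027]); c=slat(); line(c)"|grep -v '^19[07] .*\['
```

```text
11.75 [ 0.4911 -0.1724  0.0269] [0.3 0.4 0.7] rot [-0.0042  0.0002  0.0013] shift [-0.4 -0.1 -0.1]
188 (np.int64(274), np.int64(314), np.float64(0.0315)) | 190 (np.int64(277), np.int64(307), np.float64(0.0235)) | 192 (np.int64(274), np.int64(311), np.float64(0.0314)) | 194 (np.int64(274), np.int64(313), np.float64(0.0313)) | 196 (np.int64(274), np.int64(334), np.float64(0.0312)) | 198 (np.int64(272), np.int64(340), np.float64(0.0364)) | 
bbox 272 341 185 201
186 
line px 288.94 y -0.0093
190 
line px 288.99 y -0.0096
194 
line px 288.97 y -0.0096
line px 288.63 y -0.0088
```

jog_arm([
  [[5,0,0,0,0,0,1],[10,0,0,0,0,0,1],[0,-40,0,0,0,0,1],[0,-50,0,0,0,0,1],[0,-50,0,0,0,0,1],[40,-10,-20,0,0,0,1],[45,0,-20,0,0,0,1],[45,0,-20,0,0,0,1]],
])

```text
time_s: 12.6
eef_pos: [0.4289, -0.3197, 0.1806]
orientation: [-0.502, 0.499, -0.496, 0.502]
wrist_force: [0.7, 0.4, -0.4]
finger_gap: -0.0003
```

jog_arm([
  [[40,0,-20,0,0,0,1],[40,0,-20,0,0,0,1],[40,0,-20,0,0,0,1],[0,0,0,0,0,0,1]],
])

```text
time_s: 13.0
eef_pos: [0.3626, -0.4527, 0.182]
orientation: [0.501, -0.499, 0.499, -0.5]
wrist_force: [-0.6, 1.4, 0.5]
finger_gap: -0.0001
```

```bash
python3 -c "
from h import *
c=slat(); line(c); s=shot('scene')
a=cv2.resize(c['frame'][100:220,260:380],None,fx=4,fy=4,interpolation=2);b=cv2.resize(s['frame'][185:275,240:345],(560,480),interpolation=2)
im=np.hstack([a[:,:400],b[:,160:]]);print(im.shape);cv2.imwrite('pics/end.png',cv2.cvtColor(im,cv2.COLOR_RGB2BGR))
np.savez('pics/tend.npz',**c);np.savez('pics/send.npz',**s)
g=cv2.cvtColor(c['frame'],cv2.COLOR_RGB2GRAY).astype(int)
for x in(280,300,320,336): print(x,g[178:208,x].tolist())
print([g[120:180].mean(0)[280:300].round().tolist()])"|grep -v '^197'
```

```text
188 (np.int64(272), np.int64(347), np.float64(0.0368)) | 190 (np.int64(272), np.int64(347), np.float64(0.0367)) | 192 (np.int64(272), np.int64(347), np.float64(0.0366)) | 194 (np.int64(272), np.int64(347), np.float64(0.0366)) | 196 (np.int64(274), np.int64(347), np.float64(0.0312)) | 198 (np.int64(274), np.int64(347), np.float64(0.0311)) | 
bbox 272 347 184 201
186 
line px 288.94 y -0.0093
190 
line px 289.04 y -0.0097
194 
line px 288.95 y -0.0096
line px 288.7 y -0.009
(480, 800, 3)
280 [115, 117, 116, 115, 112, 118, 145, 175, 179, 176, 162, 155, 156, 146, 129, 119, 118, 118, 127, 129, 127, 130, 116, 88, 69, 65, 62, 60, 60, 61]
300 [87, 86, 85, 85, 83, 96, 131, 175, 186, 185, 185, 173, 144, 132, 131, 131, 131, 130, 132, 131, 131, 130, 114, 82, 56, 52, 61, 75, 88, 88]
320 [84, 85, 85, 83, 84, 92, 128, 172, 185, 185, 185, 185, 186, 185, 186, 186, 188, 187, 187, 184, 187, 184, 163, 113, 78, 74, 75, 79, 81, 79]
336 [87, 86, 84, 86, 86, 94, 129, 176, 186, 188, 184, 186, 185, 187, 187, 186, 186, 186, 187, 187, 185, 185, 170, 125, 85, 72, 75, 91, 106, 98]
[[115.0, 115.0, 115.0, 115.0, 115.0, 113.0, 102.0, 85.0, 79.0, 78.0, 77.0, 79.0, 84.0, 85.0, 85.0, 85.0, 85.0, 84.0, 84.0, 84.0]]
```

View pics/end.png

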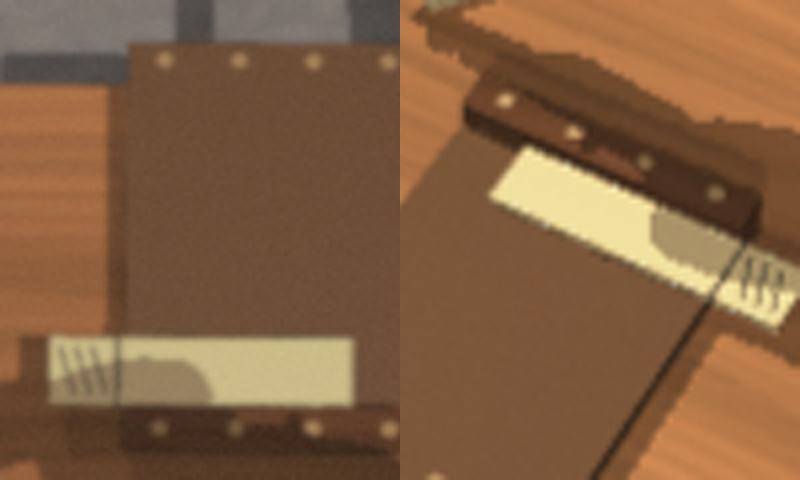

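The final view shows the slat flush along the fence, its line at crop column 119 against the hook's side at about 127, and the waste end overhanging. I'll do one numeric check of the line-to-side distance and the far edge, using the second view as well.

```bash
python3 -c "
from h import *
c=dict(np.load('pics/tend.npz'));s=dict(np.load('pics/send.npz'))
print('slat far edge x',ray(c,[[280,184.0],[336,184.2]],.026).round(4).tolist(),'near',ray(c,[[280,200.9],[336,201.2]],.026).round(4).tolist())
sc=np.array([560/105,480/90]);P=lambda p:(np.array(p)-[400-160,0])/sc+[240,185]-.4
# scene: hook side at two points, slat line ends, slat right/left ends
print('side',ray(s,P([[597,478],[650,395],[690,330]]),.018).round(4).tolist())
print('slat ends',ray(s,P([[490,198],[780,330]]),.026).round(4).tolist())
g=cv2.cvtColor(s['frame'],cv2.COLOR_RGB2GRAY).astype(int)
for X in([.505,0,.026],[.4995,0,.026],[.51,0,.026]):
  q=[proj(s,[X[0],y,.026])[0] for y in np.arange(-.03,.012,.0015)]
  v=cv2.remap(g.astype(np.float32),np.float32(q)[None,:,0],np.float32(q)[None,:,1],1)[0]; print(X[0],[(round(y*1000,1),int(k)) for y,k in zip(np.arange(-.03,.012,.0015),v)])
"
```

```text
slat far edge x [[0.5135, 0.0145, 0.026], [0.5142, -0.1333, 0.026]] near [[0.4689, 0.0139, 0.026], [0.4693, -0.1336, 0.026]]
side [[0.656, -0.0125, 0.018], [0.5918, -0.0132, 0.018], [0.5398, -0.0145, 0.018]]
slat ends [[0.5188, -0.1664, 0.026], [0.5184, 0.0346, 0.026]]
0.505 [(np.float64(-30.0), 192), (np.float64(-28.5), 196), (np.float64(-27.0), 202), (np.float64(-25.5), 204), (np.float64(-24.0), 195), (np.float64(-22.5), 188), (np.float64(-21.0), 195), (np.float64(-19.5), 203), (np.float64(-18.0), 206), (np.float64(-16.5), 201), (np.float64(-15.0), 178), (np.float64(-13.5), 155), (np.float64(-12.0), 152), (np.float64(-10.5), 176), (np.float64(-9.0), 205), (np.float64(-7.5), 222), (np.float64(-6.0), 222), (np.float64(-4.5), 222), (np.float64(-3.0), 217), (np.float64(-1.5), 211), (np.float64(0.0), 201), (np.float64(1.5), 180), (np.float64(3.0), 160), (np.float64(4.5), 182), (np.float64(6.0), 208), (np.float64(7.5), 218), (np.float64(9.0), 211), (np.float64(10.5), 202)]
0.4995 [(np.float64(-30.0), 151), (np.float64(-28.5), 154), (np.float64(-27.0), 153), (np.float64(-25.5), 149), (np.
[... 611 characters left out ...]
oat64(-30.0), 222), (np.float64(-28.5), 222), (np.float64(-27.0), 222), (np.float64(-25.5), 222), (np.float64(-24.0), 221), (np.float64(-22.5), 222), (np.float64(-21.0), 221), (np.float64(-19.5), 220), (np.float64(-18.0), 211), (np.float64(-16.5), 197), (np.float64(-15.0), 173), (np.float64(-13.5), 156), (np.float64(-12.0), 156), (np.float64(-10.5), 188), (np.float64(-9.0), 217), (np.float64(-7.5), 221), (np.float64(-6.0), 222), (np.float64(-4.5), 222), (np.float64(-3.0), 222), (np.float64(-1.5), 222), (np.float64(0.0), 216), (np.float64(1.5), 213), (np.float64(3.0), 206), (np.float64(4.5), 200), (np.float64(6.0), 202), (np.float64(7.5), 212), (np.float64(9.0), 218), (np.float64(10.5), 212)]
```

The top view gives about 5 mm, but the second view puts the line 2–3 mm lower in y. I'll measure the hook's two sides in that same view so the comparison is relative.

```bash
python3 -c "
from h import *
def prof(c,x,z,ys):
    q=np.float32([proj(c,[x,y,z])[0] for y in ys]);g=cv2.cvtColor(c['frame'],cv2.COLOR_RGB2GRAY).astype(np.float32)
    return cv2.remap(g,q[None,:,0],q[None,:,1],1)[0].astype(int).tolist()
s=dict(np.load('pics/send.npz'));t=dict(np.load('pics/tend.npz'));t0=dict(np.load('pics/top1.png.npz'))
L=np.arange(-.026,.002,.0015);Rr=np.arange(-.226,-.200,.0015)
print('scene L from -26:');[print(x,prof(s,x,.018,L)) for x in(.55,.6,.65)]
print('scene R from -226:');[print(x,prof(s,x,.018,Rr)) for x in(.55,.6,.65)]
print('top L');[print(x,prof(t,x,.018,L)) for x in(.55,.6,.65)]
print('top R');[print(x,prof(t0,x,.018,Rr)) for x in(.51,.62,.65)]
E=np.arange(-.176,-.155,.0015);F=np.arange(.026,.05,.0015)
print('slat R from -176: scene',prof(s,.505,.026,E),'top',prof(t,.49,.026,E))
print('slat L from 26: scene',prof(s,.51,.026,F),'top',prof(t,.505,.026,F))
"
```

```text
scene L from -26:
0.55 [93, 93, 93, 93, 92, 82, 68, 56, 54, 59, 71, 82, 87, 88, 89, 89, 90, 96, 105]
0.6 [94, 93, 93, 93, 89, 82, 71, 59, 53, 65, 79, 88, 90, 91, 92, 92, 95, 99, 108]
0.65 [94, 94, 94, 94, 90, 85, 71, 58, 53, 65, 77, 85, 90, 91, 91, 91, 92, 94, 102]
scene R from -226:
0.55 [141, 141, 140, 139, 137, 131, 122, 111, 102, 97, 95, 95, 95, 94, 94, 94, 94, 94]
0.6 [124, 124, 124, 124, 123, 120, 114, 106, 99, 96, 95, 95, 95, 95, 95, 95, 95, 95]
0.65 [141, 141, 140, 139, 138, 132, 123, 113, 103, 97, 96, 96, 96, 96, 96, 96, 96, 96]
top L
0.55 [86, 86, 85, 84, 84, 84, 83, 80, 75, 72, 70, 71, 73, 74, 75, 78, 85, 94, 100]
0.6 [84, 85, 84, 82, 83, 85, 84, 83, 80, 78, 78, 80, 82, 82, 82, 85, 90, 99, 108]
0.65 [84, 84, 84, 84, 84, 84, 84, 84, 83, 82, 81, 81, 81, 81, 82, 84, 87, 95, 104]
top R
0.51 [103, 102, 101, 100, 98, 96, 94, 92, 89, 87, 86, 85, 85, 84, 83, 84, 85, 84]
0.62 [111, 111, 110, 109, 109, 109, 105, 100, 97, 95, 92, 88, 85, 84, 82, 82, 81, 82]
0.65 [112, 113, 112, 111, 109, 108, 106, 104, 99, 95, 95, 91, 85, 82, 81, 82, 82, 82]
slat R from -176: scene [94, 94, 96, 109, 130, 155, 184, 211, 222, 222, 222, 222, 221, 222] top [87, 87, 85, 85, 85, 90, 99, 116, 136, 159, 171, 181, 185, 187]
slat L from 26: scene [209, 213, 207, 193, 154, 113, 91, 87, 85, 85, 86, 86, 86, 85, 85, 86, 86] top [163, 152, 158, 165, 170, 164, 145, 121, 96, 84, 76, 76, 76, 76, 76, 75, 75]
```

```bash
python3 -c "
from h import *
print(finish_job())"
```

```text
the job is handed in; nothing more can be done
None
```

The slat is set on the hook ready for sawing, and I handed the job in at about 13 s of the 51 s allowed. I pushed its far edge back with the open fingertips until it met the fence. Then I slid it left along the fence with the closed fingertips against its right-hand end. It was never gripped or lifted, and the hand then moved well clear.

**Last checks, hand away:**
- **Fence:** the slat's near edge measures x = 0.469, and the fence face 0.4685. It is square to the fence within about 0.3°.
- **Pencil line:** the top camera puts it about 5.1 mm outside the hook's left side. The oblique scene camera gives about 3.5 mm. I trusted the top view, because it depends less on height, and did not correct further.
- **Other objects:** I steered clear of the saw, try square, mallet and glue. I did not measure them again at the end.

**Readings that disagreed:**
- **Wrist force:** it stayed near zero, within about 1.5 N of noise, even when the slat was blocked by the fence. I judged contact from the tool's lag and the pictures instead.
- **Fingertips:** they stood about 20 mm farther back than the given tool offset suggests. I set the pushing height by feel and from the pictures.

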